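# Flip the nut bins shut at the market stall

### The arm

A 7-joint arm with a two-finger parallel gripper is mounted at the origin on the work surface. World frame = base frame: x ahead of the robot, y to its left, z up, the work surface at z = 0. Lengths are in m, angles in rad, forces in N, time in s.
With the tool pointing down it reaches from about 0.4 to 0.875 m from the base axis. Payload 19.3 kg.
Tool frame: the origin (TCP) lies at the very end of the fingers, on their centre line; the grasp point (between the pads) lies bot.pinch_z behind it (bot.pinch_z is the distance from the TCP to the grasp point, in m); z points along the fingers, y is the line along which they close (so a half turn about z gives the same grasp; the last joint's range is limited). The gripper opens to 85 mm and grips with 20 to 120 N. Pads are 22 mm wide; open, the fingers measure 114 mm over their backs; the gripper's body (76 mm by 85 mm) begins 54 mm behind the grasp point. The pads swing forward as they close: fully open they stand 13 mm farther back than shut.
Start: joints at [-1.244, 0.521, -0.036, 1.599, 0.021, 1.021, -0.113], TCP at [0.242, 0.576, 0.193] pointing down, gripper open.
Joint ranges: [-2.91, 2.91], [-0.3, 2.13], [-1.5, 1.42], [0.17, 2.43], [-1.26, 4.41], [0.16, 1.93], [-2.52, 2.52]. Speed limits (rad/s): [1.89, 1.89, 2.39, 2.39, 3.01, 3.01, 3.01].

### API

Orientations are given as [roll, pitch, yaw] about the fixed x, y, z axes, in that order (R = Rz(yaw) Ry(pitch) Rx(roll)).
In Python, from workcell import bot, grab_frame, ticket gives the robot as it stands.
- The arm moves only by the tool arm_command, never from a script. Its argument "commands" is a list of rows, each a list of 3 entries, a list of its own where there are three numbers: the shift along the world's x, y, z in mm, then the turn about the world's z in rad, then the gripper command: -1 is fully open, 1 is shut, values between are in proportion. In form: [[[tx, ty, tz], roll, fingers], ...]. A call has 1 to 20 rows; each row shifts and turns the commanded pose from where the row before left it; what a row does not reach is not made up. A row lasts 1/10 s, in which the tool goes at most 50 mm and 8.59 degrees, less where a joint would pass 70% of its speed; a pose out of reach is approached as far as the arm can. A call with a gripper value outside its range is refused whole. The fingers move at their own pace and stop on an object; "newtons" is the grip in N (left out, the last holds). Time passes only in rows, so rows that do not move let the fingers close. It gives the time, the measured TCP pose, the force, the opening and the grip force at its end, in the units of the state.
- bot.observe(): the state, without advancing time (a new reading comes with each control period).
- grab_frame(name): name is "scene" or "top"; returns a dict with "image" (400x640x3 uint8, red, green, blue), "vertical_fov" (degrees; the focal length in pixels is half the picture's height over the tangent of half this angle, whatever the lens; pixels are square), "cx", "cy" (the principal point, pixels), "R" (3x3) and "t" (3): a world point X has camera coordinates R X + t. Camera axes: x right, y down, z forward; pixel columns grow to the right and rows downward; lengths in m; the calibration is good to about 2 mm. A picture is of the moment at which its call begins. There is no depth.
- ticket.job_done(): hands the job in; it is judged then, once.
The state is a dict: "clock": time; "qpos": joint angles; "qd": joint speeds; "joint_efforts": joint torques, N m; "position": TCP position; "tool_rot": TCP orientation; "force": force on the tool from outside, world axes, zero at the start; "moment": the same for the moment, N m; "grip_width": finger opening in m; "finger_force": force on a finger pad.
Only numpy, scipy, OpenCV 4.12 (cv2) and the standard library are available. Lean on these libraries where they do the work, as an engineer would, in place of code of your own. Each camera call takes 0.05 s, during which the arm holds its last target. There are 200 camera calls.

### The job

Close up the stall's two bins that have no scoop in them: with your fingertips push each open flap over and down until it is fully shut, easing it home rather than slamming it. The bin with the scoop in it is still in use: leave its flap standing open and the scoop lying where it is. Pick nothing up, and do not disturb the jar or the tin.

Things in the scene. Friction and masses are not known exactly. Their poses are not given: they have to be found in the camera images.
- walnut_bin: fixed wooden counter bin of walnuts, 240 deep (its x) x 120 wide (y), 140 high at the rear, 80 at the front wall. Origin: centre of its underside (on a board, 12 mm above the counter); x points to the rear, z up. The rear 70 mm of the top is fixed; the sloping front part has a flap, hinged along the bin's y at x = +50, z = +140 mm from the origin
- walnut_flap (a joint): angle (rad) of the flap of the walnut bin: 0 = fully shut on the sloping rim (it then slopes 19.4 deg down to the bin's front); grows as the free edge swings up and back; upright at 1.91, stop at 2.0. Starts open, 1.5 to 1.9. Stiff hinge: stays where it is left; moving it takes 1 to 3 N at 130 mm from the hinge
- walnut_flap_lip (a point): middle of the free edge of the walnut bin's flap, 183 mm from the hinge line, in the plane of the flap's underside (which holds the hinge line). The flap: aluminium frame with clear pane, 184 long x 118 wide x 6 thick; along the free edge a finger lip stands 10 mm proud of the outer face
- hazelnut_bin: fixed wooden counter bin of hazelnuts, 240 deep (its x) x 120 wide (y), 140 high at the rear, 80 at the front wall. Origin: centre of its underside (on a board, 12 mm above the counter); x points to the rear, z up. The rear 70 mm of the top is fixed; the sloping front part has a flap, hinged along the bin's y at x = +50, z = +140 mm from the origin
- hazelnut_flap (a joint): angle (rad) of the flap of the hazelnut bin: 0 = fully shut on the sloping rim (it then slopes 19.4 deg down to the bin's front); grows as the free edge swings up and back; upright at 1.91, stop at 2.0. Starts open, 1.2 to 1.9. Stiff hinge: stays where it is left; moving it takes 1 to 3 N at 130 mm from the hinge
- hazelnut_flap_lip (a point): middle of the free edge of the hazelnut bin's flap, 183 mm from the hinge line, in the plane of the flap's underside (which holds the hinge line). The flap: aluminium frame with clear pane, 184 long x 118 wide x 6 thick; along the free edge a finger lip stands 10 mm proud of the outer face
- date_bin: fixed wooden counter bin of dates, 240 deep (its x) x 120 wide (y), 140 high at the rear, 80 at the front wall. Origin: centre of its underside (on a board, 12 mm above the counter); x points to the rear, z up. The rear 70 mm of the top is fixed; the sloping front part has a flap, hinged along the bin's y at x = +50, z = +140 mm from the origin
- date_flap (a joint): angle (rad) of the flap of the date bin: 0 = fully shut on the sloping rim (it then slopes 19.4 deg down to the bin's front); grows as the free edge swings up and back; upright at 1.91, stop at 2.0. Starts open, 1.2 to 1.9. Stiff hinge: stays where it is left; moving it takes 1 to 3 N at 130 mm from the hinge
- date_flap_lip (a point): middle of the free edge of the date bin's flap, 183 mm from the hinge line, in the plane of the flap's underside (which holds the hinge line). The flap: aluminium frame with clear pane, 184 long x 118 wide x 6 thick; along the free edge a finger lip stands 10 mm proud of the outer face
- scoop: loose aluminium scoop lying on the nuts in one bin, its handle sticking out over that bin's front wall: bowl 85 x 60 x 30 high, handle 14 thick, reaching 162 mm towards -x of its origin and up to 57 mm high. Origin: underside of the bowl's middle, within 30 mm of its bin's middle seen from above; x points from handle to bowl
- jar: bystander: amber glass jar with a metal cap, 62 across x 100 high, standing on the counter at one end of the row of bins; origin at the centre of its underside
- tin: bystander: plain steel tin, 68 across x 110 high, standing on the counter at one end of the row of bins; origin at the centre of its underside
Not all that is in view belongs to the job. Several things have the shape of the scoop; the one meant has the colours described above.

How it is judged:
By the outcome, as a careful person would: the job done as asked, in the order asked, and still so for the second after the job is handed in, with the robot touching nothing.
It also fails if it takes over 51 s, if anything falls off the work surface, if the arm or the gripper's body presses on something with over 40 N, if the wrist force passes 120 N, or if a joint passes its speed limit or range.

## Working session

There is one attempt and no reset: what is moved stays moved. The work goes in short steps, Python scripts to look and compute and a tool call to move; the robot and the scene stay as the last step left them, time stands still between calls to the robot, and variables do not carry over. Pictures are saved under pics/ and viewed, at most 10 in all, crops included, and the job is handed in when it is done.

Besides the shell and the picture viewer there is one more tool, called by a JSON object that holds its "op" and its "data", one argument or row to a line. arm_command: Moves the arm, as the interface text tells. Its arguments: {"type":"object","properties":{"commands":{"type":"array"},"newtons":{"type":"number"}},"required":["commands"]}

```bash
mkdir -p pics; python3 - <<'E'
from workcell import bot, grab_frame
import cv2, pickle
for n in("scene","top"):
    f=grab_frame(n); pickle.dump(f,open(n+".pkl","wb")); cv2.imwrite(f"pics/{n}0.png",f["image"][...,::-1])
    print(n,f["vertical_fov"],f["cx"],f["cy"],f["R"],f["t"])
print(bot.observe(),bot.pinch_z)
E
```

```text
scene 54.19794767635492 318.3831167993193 193.76750706170245 [[ 0.9888521   0.14879984  0.00549004]
 [ 0.14299438 -0.93869831 -0.31368469]
 [-0.04152274  0.3109728  -0.94951134]] [-0.49971985 -0.12373445  1.32116132]
top 45.53556322464554 315.5321946593545 195.52830233006506 [[ 1.22252417e-02 -9.99924965e-01  7.79188711e-04]
 [-9.92475028e-01 -1.22290972e-02 -1.21835006e-01]
 [ 1.21835393e-01  7.16137059e-04 -9.92550061e-01]] [-0.09885361  0.51468152  1.45078958]
{'clock': 0.1, 'qpos': array([-1.24418395,  0.52197753, -0.03634862,  1.59995583,  0.02117972,
        1.02110753, -0.1128163 ]), 'qd': array([ 0.00201649, -0.00172289,  0.00023129, -0.00292122,  0.00028305,
        0.00046704,  0.00012351]), 'joint_efforts': array([ 2.47827513e-03, -9.28469682e+01,  1.98377140e+00, -3.70530474e+01,
        1.82202790e-02,  5.40557667e-03,  1.23766140e-04]), 'position': array([0.2414309 , 0.57610306, 0.19256693]), 'tool_rot': array([-3.14052935e+00,  4.72949982e-05,  2.74476088e+00]), 'force': array([-0.12384421, -0.3242546 , -0.62244389]), 'moment': array([0.00012208, 0.01644476, 0.06164048]), 'finger_force': 0.0, 'grip_width': 0.08524291322318678} 0.0187
```

View pics/scene0.png

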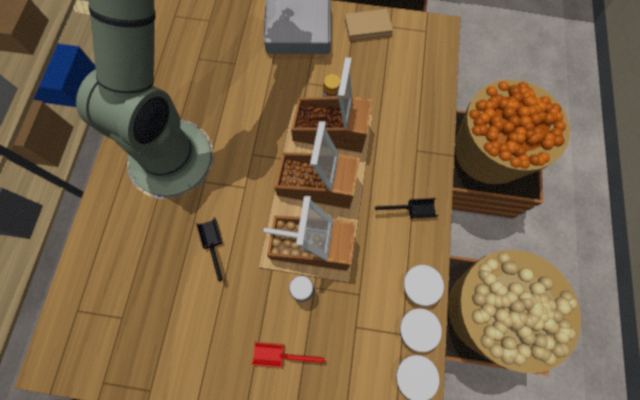

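View pics/top0.png

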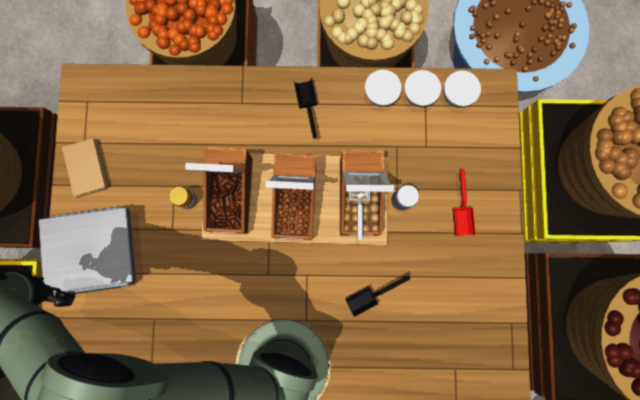

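The top view has the dark-fruit bin at (227,190), the round brown nut bin at (293,195) and the pale nut bin at (361,195). Scoop-shaped things: black at (307,108) and (378,292), red at (463,205), and a bare-metal one in the right bin at (361,205). Only the metal one is aluminium and lies in a bin, so it fits. I'll confirm with a crop.

```bash
python3 - <<'E'
import cv2, numpy as np
a=cv2.imread("pics/top0.png")[140:250,160:430]; b=cv2.imread("pics/scene0.png")[50:310,240:400]
cv2.imwrite("pics/c1.png",cv2.resize(a,None,fx=2.96,fy=2.96,interpolation=3)); cv2.imwrite("pics/c2.png",cv2.resize(b,None,fx=2.3,fy=2.3,interpolation=3))
E
```

```text
(no output)
```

View pics/c1.png

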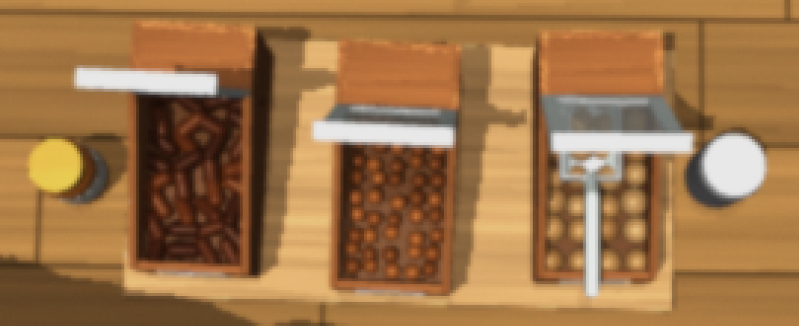

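View pics/c2.png

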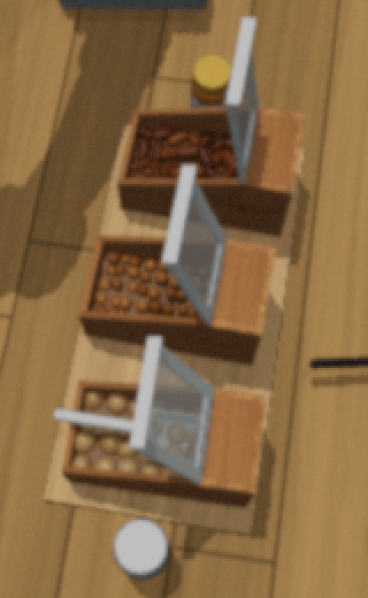

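The crop confirms it: the aluminium scoop lies in the right bin, crop (590,180), so the left (dates) and middle (hazelnuts) bins are to be closed. Now I'll fit bin pose and flap angle from picked corners in both views.

```bash
cat >fit.py <<'E'
import pickle, numpy as np
from scipy.optimize import least_squares
F={n:pickle.load(open(n+".pkl","rb")) for n in("scene","top")}
def proj(n,X):
    f=F[n]; c=np.atleast_2d(X)@np.array(f["R"]).T+f["t"]; k=200/np.tan(np.radians(f["vertical_fov"])/2)
    return c[:,:2]/c[:,2:]*k+[f["cx"],f["cy"]]
def model(p):
    x,y,w,th=p; a=np.radians(19.4)-th  # flap slope: direction (-cos a, -sin a)
    d=np.array([-np.cos(a),0,-np.sin(a)]); n=np.array([-np.sin(a),0,np.cos(a)])
    L=np.array([.05,0,.14])+.184*d+.008*n
    P=np.array([[.12,.06,.14],[.12,-.06,.14],[-.12,.06,.08],[-.12,-.06,.08],L+[0,.059,0],L-[0,.059,0]])
    R=np.array([[np.cos(w),-np.sin(w),0],[np.sin(w),np.cos(w),0],[0,0,1]])
    return P@R.T+[x,y,.012]
if __name__=="__main__":
    T={"date":dict(top=[(135,22),(258,28),(133,270),(250,275),(75,78),(217,82)],scene=[(303,113),(290,190),(133,112),(121,183),(248,19),(234,107)]),
     "hazel":dict(top=[(340,41),(461,45),(333,287),(450,292),(313,131),(456,135)],scene=[(274,250),(256,331),(99,238),(83,317),(188,168),(172,263)]),
     "walnut":dict(top=[(538,33),(663,33),(535,278),(652,283),(552,142),(692,142)],scene=[(268,392),(254,491),(82,383),(66,474),(153,340),(141,445)])}
    for k,t in T.items():
        U={n:(np.array(v)+.5)/(2.96 if n=="top" else 2.3)-.5+((160,140) if n=="top" else (240,50)) for n,v in t.items()}
        r=least_squares(lambda p:np.concatenate([(proj(n,model(p))-U[n]).ravel() for n in U]),[.55,-.05,0,1.5],loss="soft_l1")
        print(k,r.x.round(4)); print(r.fun.reshape(2,6,2).round(1).tolist())
        P=model(r.x); print("lip mid",P[4:].mean(0).round(3))
    # jar/tin cap centres
    for (u,v),h in(((179,196),.1),((406,196),.11)):
        r=least_squares(lambda p:(proj("top",[*p,h])-[u,v]).ravel(),[.5,0]); print(r.x.round(3))
E
python3 fit.py
```

```text
date [ 0.517   0.1725 -0.0263  1.7611]
[[[-0.5, -0.1], [-0.6, -0.6], [-0.6, 0.2], [0.5, 0.1], [0.9, -0.3], [0.3, 0.2]], [[0.2, 0.4], [0.6, 1.0], [-0.4, -0.6], [-2.3, 0.7], [0.4, -0.5], [-0.4, -1.2]]]
lip mid [0.548 0.172 0.335]
hazel [ 0.5019 -0.0285 -0.0271  1.6156]
[[[-0.3, -0.6], [0.3, -0.3], [-0.3, 0.4], [0.8, 0.3], [0.7, -0.5], [-0.1, 0.1]], [[0.6, -1.3], [2.4, 1.3], [-0.9, -0.9], [-2.0, 0.2], [0.4, -0.9], [-1.0, -0.0]]]
lip mid [ 0.506 -0.029  0.33 ]
walnut [ 0.516  -0.2278  0.0107  1.5097]
[[[0.2, -1.1], [-0.5, -1.0], [0.5, 0.3], [1.6, -1.4], [-0.0, -0.2], [-0.0, -0.1]], [[-0.7, 0.5], [0.6, 0.0], [-1.8, -1.5], [-2.0, -1.2], [0.7, -1.8], [-1.6, 0.6]]]
lip mid [ 0.502 -0.228  0.325]
[0.501 0.312]
[ 0.508 -0.359]
```

{"op": "arm_command", "data": {
  "commands": [
    [[0,0,30],0,1],
    [[0,0,30],0,1],
    [[0,0,30],0,1],
    [[0,0,30],0,1],
    [[0,0,30],0,1],
    [[0,0,30],0,1],
    [[0,0,30],0,1]
  ],
  "newtons": 20
}}

```text
clock: 0.8
position: [0.2414, 0.5762, 0.4041]
tool_rot: [-3.141, 0.0, 2.745]
force: [0.5, -0.3, -0.3]
grip_width: 0.0001
finger_force: 0.0
```

{"op": "arm_command", "data": {
  "commands": [
    [[20,-20,0],0.0185,1],
    [[20,-20,0],0.0185,1],
    [[20,-20,0],0.0185,1],
    [[20,-20,0],0.0185,1],
    [[20,-20,0],0.0185,1],
    [[20,-20,0],0.0185,1],
    [[20,-20,0],0.0185,1],
    [[20,-20,0],0.0185,1],
    [[20,-20,0],0.0185,1],
    [[20,-20,0],0.0185,1],
    [[20,-20,0],0.0185,1],
    [[20,-20,0],0.0185,1],
    [[20,-20,0],0.0185,1],
    [[20,-20,0],0.0185,1],
    [[20,-20,0],0.0185,1],
    [[20,-20,0],0.0185,1],
    [[20,-20,0],0.0185,1],
    [[20,-20,0],0.0185,1],
    [[20,-20,0],0.0185,1],
    [[20,-20,0],0.0185,1]
  ]
}}

```text
clock: 2.8
position: [0.6422, 0.1755, 0.4027]
tool_rot: [-3.141, -0.001, 3.116]
force: [-0.5, 0.2, -0.3]
grip_width: 0.0
finger_force: 0.0
```

```bash
python3 - <<'E'
import numpy as np
# TCP relative to hinge line (mm), bin frame
def tcp(ph):
    p=np.radians(ph); d=np.array([-np.cos(p),np.sin(p)]); n=np.array([np.sin(p),np.cos(p)])
    if ph>=0: return 138*d+6*n+[11,0]
    x=-127; t=(x+11-6*n[0])/d[0]; return np.array([x,t*d[1]+6*n[1]])
A=[95,82,76,70,64,58,52,46,40,34,28,22,16,10,5,0,-4,-8,-12,-15,-17,-19.4]
P=np.array([tcp(a) for a in A]); print(np.c_[A,P,np.vstack([[0,0],np.diff(P,axis=0)])].round(1))
E
```

```text
[[  95.    29.   137.     0.     0. ]
 [  82.    -2.3  137.5  -31.3    0.5]
 [  76.   -16.6  135.4  -14.3   -2.1]
 [  70.   -30.6  131.7  -14.    -3.6]
 [  64.   -44.1  126.7  -13.5   -5.1]
 [  58.   -57.   120.2  -12.9   -6.5]
 [  52.   -69.2  112.4  -12.2   -7.8]
 [  46.   -80.5  103.4  -11.3   -9. ]
 [  40.   -90.9   93.3  -10.3  -10.1]
 [  34.  -100.1   82.1   -9.2  -11.2]
 [  28.  -108.    70.1   -8.   -12.1]
 [  22.  -114.7   57.3   -6.7  -12.8]
 [  16.  -120.    43.8   -5.3  -13.5]
 [  10.  -123.9   29.9   -3.9  -13.9]
 [   5.  -126.    18.    -2.1  -11.9]
 [   0.  -127.     6.    -1.   -12. ]
 [  -4.  -127.    -2.1    0.    -8.1]
 [  -8.  -127.   -10.2    0.    -8.1]
 [ -12.  -127.   -18.5    0.    -8.3]
 [ -15.  -127.   -24.9    0.    -6.3]
 [ -17.  -127.   -29.2    0.    -4.3]
 [ -19.4 -127.   -34.5    0.    -5.3]]
```

{"op": "arm_command", "data": {
  "commands": [
    [[0,-1,-19],0,1],
    [[0,-1,-19],0,1],
    [[0,-1,-19],0,1],
    [[0,-1,-19],0,1],
    [[0,0,-19],0,1],
    [[0,0,-19],0,1],
    [[-11,0,0],0,1],
    [[-11,0,0],0,1],
    [[-11,0,0],0,1],
    [[-11,0,0],0,1],
    [[-11,0,0],0,1]
  ]
}}

```text
clock: 3.9
position: [0.5858, 0.1724, 0.2889]
tool_rot: [-3.141, -0.0, 3.115]
force: [0.2, 0.8, -0.4]
grip_width: 0.0003
finger_force: 0.0
```

{"op": "arm_command", "data": {
  "commands": [
    [[-11,0,0],0,1],
    [[-11,0,0],0,1],
    [[-7,0,-1],0,1],
    [[-7,0,-1],0,1],
    [[-7,0,-2],0,1],
    [[-7,0,-2],0,1],
    [[-7,0,-2],0,1],
    [[-7,0,-3],0,1],
    [[-6,0,-3],0,1],
    [[-6,0,-3],0,1]
  ]
}}

```text
clock: 4.9
position: [0.5101, 0.1724, 0.2718]
tool_rot: [-3.142, -0.0, 3.115]
force: [1.1, 0.5, 0.0]
grip_width: -0.0001
finger_force: 0.4
```

{"op": "arm_command", "data": {
  "commands": [
    [[-6,0,-4],0,1],
    [[-6,0,-4],0,1],
    [[-6,0,-4],0,1],
    [[-5,0,-5],0,1],
    [[-5,0,-5],0,1],
    [[-5,0,-5],0,1],
    [[-5,0,-5],0,1],
    [[-5,0,-6],0,1],
    [[-4,0,-6],0,1],
    [[-4,0,-6],0,1],
    [[-3,0,-6],0,1],
    [[-4,0,-7],0,1]
  ]
}}

```text
clock: 6.1
position: [0.4524, 0.1724, 0.2086]
tool_rot: [3.142, 0.0, 3.115]
force: [1.1, 0.1, 1.1]
grip_width: -0.0
finger_force: 0.4
```

{"op": "arm_command", "data": {
  "commands": [
    [[-2,0,-5],0,1],
    [[-2,0,-5],0,1],
    [[-1,0,-4],0,1],
    [[-1,0,-4],0,1],
    [[-1,0,-4],0,1],
    [[-1,0,-4],0,1],
    [[-1,0,-3],0,1],
    [[-1,0,-3],0,1],
    [[0,0,-3],0,1],
    [[0,0,-3],0,1]
  ]
}}

```text
clock: 7.1
position: [0.4426, 0.1724, 0.1709]
tool_rot: [3.142, 0.0, 3.115]
force: [-0.7, 0.4, 0.7]
grip_width: 0.0002
finger_force: 0.4
```

{"op": "arm_command", "data": {
  "commands": [
    [[0,0,-3],0,1],
    [[0,0,-3],0,1],
    [[0,0,-3],0,1],
    [[0,0,-3],0,1],
    [[0,0,-3],0,1],
    [[0,0,-3],0,1],
    [[0,0,-3],0,1],
    [[0,0,-3],0,1],
    [[0,0,-3],0,1],
    [[0,0,-2],0,1],
    [[0,0,-2],0,1],
    [[0,0,-2],0,1],
    [[0,0,-2],0,1],
    [[0,0,-2],0,1],
    [[0,0,-2],0,1],
    [[0,0,-2],0,1],
    [[0,0,-2],0,1],
    [[0,0,-2],0,1],
    [[0,0,-1],0,1]
  ]
}}

```text
clock: 9.0
position: [0.4425, 0.1724, 0.1249]
tool_rot: [-3.142, -0.0, 3.115]
force: [0.3, 0.3, 1.1]
grip_width: -0.0004
finger_force: 0.3
```

{"op": "arm_command", "data": {
  "commands": [
    [[0,0,-1],0,1],
    [[0,0,-1],0,1],
    [[0,0,-1],0,1]
  ]
}}

```text
clock: 9.3
position: [0.4426, 0.1724, 0.1221]
tool_rot: [3.142, 0.0, 3.115]
force: [-0.4, 0.8, 1.2]
grip_width: -0.0
finger_force: 0.3
```

{"op": "arm_command", "data": {
  "commands": [
    [[0,0,-1],0,1],
    [[0,0,-1],0,1],
    [[0,0,-1],0,1]
  ]
}}

```text
clock: 9.6
position: [0.4426, 0.1724, 0.119]
tool_rot: [3.142, 0.0, 3.115]
force: [-0.9, 0.7, 0.2]
grip_width: -0.0003
finger_force: 0.4
```

{"op": "arm_command", "data": {
  "commands": [
    [[0,0,-0.5],0,1],
    [[0,0,-0.5],0,1]
  ]
}}

```text
clock: 9.8
position: [0.4425, 0.1724, 0.118]
tool_rot: [-3.142, -0.0, 3.115]
force: [-0.7, -0.7, 1.1]
grip_width: -0.0002
finger_force: 0.4
```

{"op": "arm_command", "data": {
  "commands": [
    [[0,0,-0.5],0,1],
    [[0,0,-0.5],0,1]
  ]
}}

```text
clock: 10.0
position: [0.4426, 0.1724, 0.1171]
tool_rot: [3.142, 0.0, 3.115]
force: [-0.0, -0.3, 0.9]
grip_width: 0.0001
finger_force: 0.4
```

{"op": "arm_command", "data": {
  "commands": [
    [[0,0,-0.5],0,1],
    [[0,0,-0.5],0,1]
  ]
}}

```text
clock: 10.2
position: [0.4426, 0.1724, 0.116]
tool_rot: [-3.142, -0.0, 3.115]
force: [-1.2, 1.5, 1.0]
grip_width: -0.0003
finger_force: 0.4
```

{"op": "arm_command", "data": {
  "commands": [
    [[0,0,-0.5],0,1],
    [[0,0,-0.5],0,1]
  ]
}}

```text
clock: 10.4
position: [0.4426, 0.1724, 0.1151]
tool_rot: [3.142, 0.0, 3.115]
force: [0.2, -0.1, 1.0]
grip_width: 0.0001
finger_force: 0.4
```

{"op": "arm_command", "data": {
  "commands": [
    [[0,0,-0.5],0,1]
  ]
}}

```text
clock: 10.5
position: [0.4426, 0.1724, 0.1146]
tool_rot: [-3.142, 0.0, 3.115]
force: [-0.5, -0.3, 0.1]
grip_width: 0.0005
finger_force: 0.4
```

{"op": "arm_command", "data": {
  "commands": [
    [[0,0,-0.5],0,1],
    [[0,0,-0.5],0,1]
  ]
}}

```text
clock: 10.7
position: [0.4426, 0.1724, 0.1136]
tool_rot: [-3.142, 0.0, 3.115]
force: [-0.8, -1.2, 0.6]
grip_width: 0.0003
finger_force: 0.4
```

{"op": "arm_command", "data": {
  "commands": [
    [[0,0,-0.5],0,1],
    [[0,0,-0.5],0,1]
  ]
}}

```text
clock: 10.9
position: [0.4425, 0.1724, 0.1125]
tool_rot: [-3.142, -0.0, 3.115]
force: [-0.5, 0.1, 0.8]
grip_width: 0.0
finger_force: 0.4
```

```bash
python3 - <<'E'
from workcell import bot, grab_frame
import cv2, numpy as np
a=grab_frame("top")["image"][140:250,160:430,::-1]; b=grab_frame("scene")["image"][50:230,260:400,::-1]
a=cv2.resize(a,(799,326),interpolation=3); cv2.imwrite("pics/t2.png",a)
cv2.imwrite("pics/s2.png",cv2.resize(b,None,fx=3.2,fy=3.2,interpolation=3)); print(bot.observe()["force"])
E
```

```text
[ 0.0556599  -0.15564178 -0.66897174]
```

View pics/s2.png

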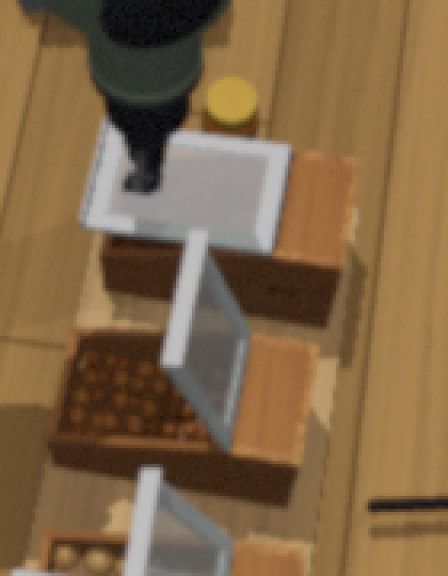

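Flap of the dates bin is nearly shut (lip at crop (92,180)), with a slight dark gap under its near edge; the hazelnut flap is untouched. I'll keep easing down.

{"op": "arm_command", "data": {
  "commands": [
    [[0,0,-0.5],0,1],
    [[0,0,-0.5],0,1]
  ]
}}

```text
clock: 11.2
position: [0.4426, 0.1724, 0.1116]
tool_rot: [3.142, 0.0, 3.115]
force: [-0.3, 1.0, -0.2]
grip_width: -0.0002
finger_force: 0.4
```

{"op": "arm_command", "data": {
  "commands": [
    [[0,0,-0.5],0,1],
    [[0,0,-0.5],0,1]
  ]
}}

```text
clock: 11.4
position: [0.4427, 0.1724, 0.1106]
tool_rot: [3.142, 0.0, 3.115]
force: [-0.2, 0.9, 0.6]
grip_width: 0.0
finger_force: 0.3
```

{"op": "arm_command", "data": {
  "commands": [
    [[0,0,-0.5],0,1],
    [[0,0,-0.5],0,1]
  ]
}}

```text
clock: 11.6
position: [0.4426, 0.1724, 0.1095]
tool_rot: [-3.142, 0.0, 3.115]
force: [0.3, 0.3, 1.1]
grip_width: 0.0
finger_force: 0.3
```

{"op": "arm_command", "data": {
  "commands": [
    [[0,0,-0.5],0,1]
  ]
}}

```text
clock: 11.7
position: [0.4426, 0.1724, 0.1091]
tool_rot: [3.142, 0.0, 3.115]
force: [0.0, -0.2, 0.2]
grip_width: 0.0002
finger_force: 0.3
```

{"op": "arm_command", "data": {
  "commands": [
    [[0,0,-0.5],0,1],
    [[0,0,-0.5],0,1]
  ]
}}

```text
clock: 11.9
position: [0.4426, 0.1724, 0.1081]
tool_rot: [3.142, 0.0, 3.115]
force: [-0.0, 0.3, 0.9]
grip_width: 0.0001
finger_force: 0.3
```

{"op": "arm_command", "data": {
  "commands": [
    [[0,0,-0.5],0,1],
    [[0,0,-0.5],0,1]
  ]
}}

```text
clock: 12.1
position: [0.4426, 0.1724, 0.107]
tool_rot: [-3.142, -0.0, 3.115]
force: [0.1, -0.2, 0.4]
grip_width: 0.0001
finger_force: 0.3
```

{"op": "arm_command", "data": {
  "commands": [
    [[0,0,-0.5],0,1],
    [[0,0,-0.5],0,1]
  ]
}}

```text
clock: 12.3
position: [0.4426, 0.1724, 0.106]
tool_rot: [-3.142, -0.0, 3.115]
force: [0.5, 0.0, 1.5]
grip_width: -0.0002
finger_force: 0.3
```

```bash
cat >ov.py <<'E'
import sys,cv2,numpy as np
from fit import proj
from workcell import grab_frame, bot
def lip(p,r=.184,h=.006):
    x,y,w,th=p; a=np.radians(19.4)-th
    d=np.array([-np.cos(a),0,-np.sin(a)]); n=np.array([-np.sin(a),0,np.cos(a)])
    P=[np.array([.05,s*.059,.14])+rr*d+h*n for rr,s in((0,1),(r,1),(r,-1),(0,-1))]
    R=np.array([[np.cos(w),-np.sin(w),0],[np.sin(w),np.cos(w),0],[0,0,1]]); return np.array(P)@R.T+[x,y,.012]
def run(p,out,box):
    x0,y0,x1,y1=box; k=5; im=grab_frame("scene")["image"][y0:y1,x0:x1,::-1]; im=cv2.resize(im,None,fx=k,fy=k,interpolation=3)
    for th,c in((0,(0,255,0)),(.12,(0,0,255))):
        u=(proj("scene",lip([*p,th]))-[x0,y0]+.5)*k-.5
        cv2.polylines(im,[u.round().astype(int)],True,c,1)
    cv2.imwrite(out,im)
E
python3 - <<'E'
from ov import *
run([.517,.1725,-.0263],"pics/s3.png",(270,75,390,160))
F=[bot.observe()["force"] for _ in range(3)]; print(F)
E
```

```text
[array([ 1.00443155, -0.66821017, -0.02159056]), array([ 1.00443155, -0.66821017, -0.02159056]), array([ 1.00443155, -0.66821017, -0.02159056])]
```

View pics/s3.png

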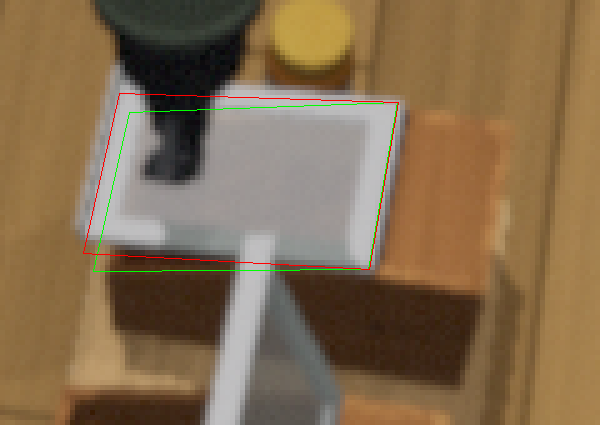

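```bash
python3 - <<'E'
from ov import *
from scipy.optimize import least_squares
T=bot.observe()["position"]; print(T, ((proj("scene",T)-[270,75]+.5)*5-.5).round())
for z in(.12,.13,.14,.16): print(z,((proj("scene",[T[0],T[1],z])-[270,75]+.5)*5-.5).round())
for th in (0,.1,.2,.3): print(th,((proj("scene",lip([.517,.1725,-.0263,th],h=.016))-[270,75]+.5)*5-.5).round()[1:3].tolist(),((proj("scene",lip([.517,.1725,-.0263,th],h=0))-[270,75]+.5)*5-.5).round()[1:3].tolist())
run([.517,.1725,-.0263],"pics/x.png",(270,75,390,160))
im=grab_frame("top")["image"][145:245,195:265,::-1]; im=cv2.resize(im,None,fx=5,fy=5,interpolation=3)
for th,c in((0,(0,255,0)),(.2,(0,0,255))): cv2.polylines(im,[(((proj("top",lip([.517,.1725,-.0263,th]))-[195,145]+.5)*5)).round().astype(int)],True,c,1)
cv2.imwrite("pics/t3.png",im)
E
```

```text
[0.44250775 0.17240994 0.1059646 ] [[188. 198.]]
0.12 [[188. 187.]]
0.13 [[187. 179.]]
0.14 [[187. 171.]]
0.16 [[186. 154.]]
0 [[123.0, 104.0], [87.0, 263.0]] [[132.0, 118.0], [97.0, 275.0]]
0.1 [[116.0, 87.0], [79.0, 248.0]] [[123.0, 102.0], [87.0, 261.0]]
0.2 [[112.0, 71.0], [74.0, 233.0]] [[117.0, 85.0], [80.0, 246.0]]
0.3 [[110.0, 54.0], [72.0, 218.0]] [[112.0, 69.0], [75.0, 232.0]]
```

View pics/t3.png

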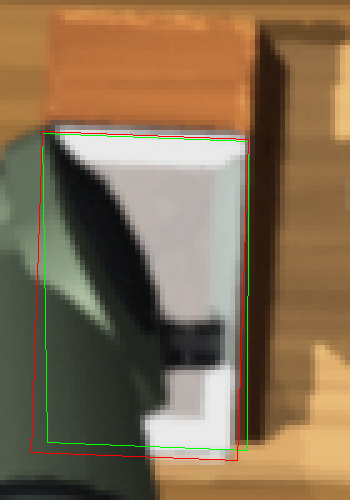

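The dates flap is still roughly 0.15 rad open: its lip corner is at scene crop (79,232), against 263 when shut. The visible fingertip sits higher than I expected. So far I've had only light hinge friction and no hard stop, so I'll continue down gently until the force rises.

{"op": "arm_command", "data": {
  "commands": [
    [[0,0,-1],0,1],
    [[0,0,-1],0,1],
    [[0,0,-1],0,1]
  ]
}}

```text
clock: 12.75
position: [0.4426, 0.1724, 0.103]
tool_rot: [3.142, 0.0, 3.115]
force: [-0.2, -0.7, 2.3]
grip_width: 0.0002
finger_force: 0.3
```

{"op": "arm_command", "data": {
  "commands": [
    [[0,0,-1],0,1],
    [[0,0,-1],0,1],
    [[0,0,-1],0,1]
  ]
}}

```text
clock: 13.05
position: [0.4426, 0.1724, 0.1]
tool_rot: [3.142, 0.0, 3.115]
force: [0.6, 0.7, 0.6]
grip_width: -0.0
finger_force: 0.3
```

```bash
python3 - <<'E'
from ov import *
run([.517,.1725,-.0263],"pics/s4.png",(270,75,390,160)); print(bot.observe()["position"],bot.observe()["force"])
a=cv2.imread("pics/s3.png"); b=cv2.imread("pics/s4.png")
cv2.imwrite("pics/s34.png",np.hstack([a[50:300,40:420],b[50:300,40:420]]))
E
```

```text
[0.44251547 0.17240249 0.09988949] [-0.16781369  1.12906232  0.58544902]
```

View pics/s34.png

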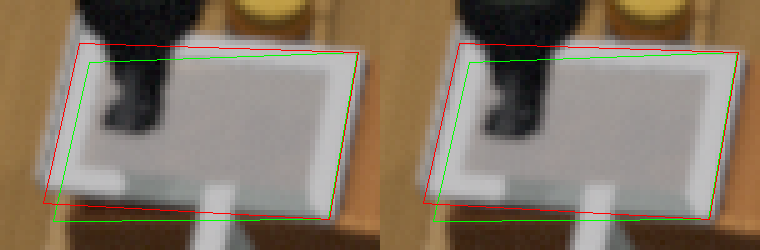

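The flap does follow the fingertips: lip corner (40,184) → (420,189), tip row 133 → 137. The real tip is about 18 mm above where I took it to be, leaving roughly 20 mm to go.

{"op": "arm_command", "data": {
  "commands": [
    [[0,0,-1],0,1],
    [[0,0,-1],0,1],
    [[0,0,-1],0,1],
    [[0,0,-1],0,1],
    [[0,0,-1],0,1],
    [[0,0,-1],0,1]
  ]
}}

```text
clock: 13.7
position: [0.4426, 0.1724, 0.094]
tool_rot: [-3.142, -0.0, 3.115]
force: [0.4, 0.7, 2.1]
grip_width: 0.0001
finger_force: 0.3
```

{"op": "arm_command", "data": {
  "commands": [
    [[0,0,-1],0,1],
    [[0,0,-1],0,1],
    [[0,0,-1],0,1],
    [[0,0,-1],0,1]
  ]
}}

```text
clock: 14.1
position: [0.4426, 0.1724, 0.09]
tool_rot: [-3.142, -0.0, 3.115]
force: [0.1, -0.2, 0.1]
grip_width: -0.0003
finger_force: 0.3
```

{"op": "arm_command", "data": {
  "commands": [
    [[0,0,-1],0,1],
    [[0,0,-1],0,1],
    [[0,0,-1],0,1]
  ]
}}

```text
clock: 14.4
position: [0.4425, 0.1724, 0.087]
tool_rot: [-3.142, -0.0, 3.115]
force: [0.7, -0.1, -0.2]
grip_width: -0.0
finger_force: 0.3
```

{"op": "arm_command", "data": {
  "commands": [
    [[0,0,-1],0,1],
    [[0,0,-1],0,1]
  ]
}}

```text
clock: 14.6
position: [0.4425, 0.1724, 0.085]
tool_rot: [-3.142, -0.0, 3.115]
force: [0.4, -0.5, 0.6]
grip_width: -0.0
finger_force: 0.4
```

{"op": "arm_command", "data": {
  "commands": [
    [[0,0,-0.5],0,1],
    [[0,0,-0.5],0,1],
    [[0,0,-0.5],0,1]
  ]
}}

```text
clock: 14.9
position: [0.4426, 0.1724, 0.0836]
tool_rot: [3.142, 0.0, 3.115]
force: [0.7, -0.8, 0.9]
grip_width: 0.0003
finger_force: 0.3
```

{"op": "arm_command", "data": {
  "commands": [
    [[0,0,-0.5],0,1],
    [[0,0,-0.5],0,1],
    [[0,0,-0.5],0,1]
  ]
}}

```text
clock: 15.2
position: [0.4426, 0.1724, 0.0821]
tool_rot: [3.142, 0.0, 3.115]
force: [0.7, 0.0, 0.8]
grip_width: 0.0001
finger_force: 0.3
```

{"op": "arm_command", "data": {
  "commands": [
    [[0,0,-0.5],0,1],
    [[0,0,-0.5],0,1]
  ]
}}

```text
clock: 15.4
position: [0.4425, 0.1724, 0.0811]
tool_rot: [-3.142, -0.0, 3.115]
force: [-0.1, -1.4, 1.8]
grip_width: -0.0001
finger_force: 0.3
```

```bash
python3 - <<'E'
from ov import *
run([.517,.1725,-.0263],"pics/s5.png",(270,75,390,160)); print(bot.observe()["position"],bot.observe()["force"])
a=cv2.imread("pics/s4.png"); b=cv2.imread("pics/s5.png")
cv2.imwrite("pics/s45.png",np.hstack([a[50:300,40:420],b[50:300,40:420]]))
E
```

```text
[0.442538   0.1724128  0.08099031] [0.21171772 0.17159259 0.46619405]
```

View pics/s45.png

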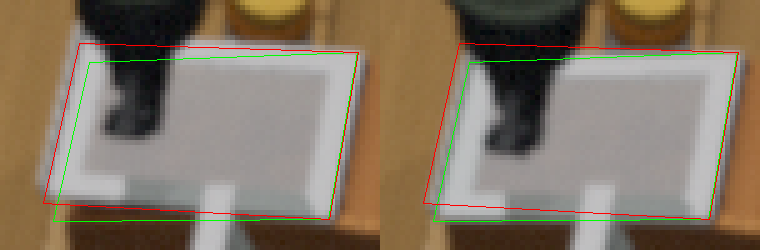

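The flap is now within about 0.03 rad of shut: lip corner near (430,208), with 213 expected. I'll keep easing until it meets the rim.

{"op": "arm_command", "data": {
  "commands": [
    [[0,0,-0.5],0,1],
    [[0,0,-0.5],0,1],
    [[0,0,-0.5],0,1]
  ]
}}

```text
clock: 15.75
position: [0.4426, 0.1724, 0.0796]
tool_rot: [3.142, 0.0, 3.115]
force: [-0.2, -0.3, 1.4]
grip_width: 0.0001
finger_force: 0.3
```

{"op": "arm_command", "data": {
  "commands": [
    [[0,0,-0.5],0,1],
    [[0,0,-0.5],0,1],
    [[0,0,-0.5],0,1]
  ]
}}

```text
clock: 16.05
position: [0.4426, 0.1724, 0.0781]
tool_rot: [3.142, 0.0, 3.115]
force: [-0.2, -0.7, 7.1]
grip_width: 0.0001
finger_force: 3.7
```

{"op": "arm_command", "data": {
  "commands": [
    [[0,0,-0.5],0,1],
    [[0,0,-0.5],0,1]
  ]
}}

```text
clock: 16.25
position: [0.4428, 0.1725, 0.0776]
tool_rot: [3.141, 0.001, 3.115]
force: [-4.6, -1.9, 23.3]
grip_width: 0.0001
finger_force: 12.3
```

{"op": "arm_command", "data": {
  "commands": [
    [[0,0,-0.5],0,1],
    [[0,0,-0.5],0,1]
  ]
}}

```text
clock: 16.45
position: [0.443, 0.1725, 0.0772]
tool_rot: [3.141, 0.001, 3.114]
force: [-9.8, -3.9, 41.9]
grip_width: 0.0002
finger_force: 21.1
```

The hard stop was reached at TCP z ≈ 0.078 with pad force rising, so the dates flap is home. Backing off, then moving behind the hazelnut flap.

{"op": "arm_command", "data": {
  "commands": [
    [[0,0,2],0,1],
    [[0,0,4],0,1],
    [[0,0,10],0,1],
    [[0,0,18],0,1],
    [[0,0,18],0,1],
    [[0,0,18],0,1],
    [[0,0,18],0,1],
    [[0,0,18],0,1],
    [[0,0,18],0,1],
    [[0,0,18],0,1],
    [[0,0,18],0,1],
    [[0,0,18],0,1],
    [[0,0,18],0,1],
    [[0,0,18],0,1],
    [[0,0,18],0,1],
    [[0,0,18],0,1],
    [[0,0,18],0,1],
    [[0,0,18],0,1],
    [[0,0,18],0,1],
    [[0,0,18],0,1]
  ]
}}

```text
clock: 18.45
position: [0.4422, 0.1722, 0.3994]
tool_rot: [3.141, 0.0, 3.115]
force: [0.3, 0.1, 0.4]
grip_width: -0.0002
finger_force: 0.0
```

{"op": "arm_command", "data": {
  "commands": [
    [[15,-17,0],0,1],
    [[15,-17,0],0,1],
    [[15,-17,0],0,1],
    [[15,-17,0],0,1],
    [[15,-17,0],0,1],
    [[15,-17,0],0,1],
    [[15,-17,0],0,1],
    [[15,-17,0],0,1],
    [[15,-17,0],0,1],
    [[16,-17,0],0,1],
    [[16,-17,0],0,1],
    [[16,-15,0],0,1]
  ]
}}

```text
clock: 19.65
position: [0.6257, -0.0305, 0.3987]
tool_rot: [-3.142, -0.0, 3.114]
force: [-0.1, 0.7, 1.0]
grip_width: 0.0001
finger_force: 0.0
```

```bash
python3 - <<'E'
from ov import *
x0,y0,x1,y1=250,70,400,270
f=grab_frame("scene")["image"]; im=cv2.resize(f[75:160,270:390,::-1],None,fx=5,fy=5,interpolation=3)
for h,c in((.006,(0,255,0)),(.016,(255,0,0))):
    cv2.polylines(im,[((proj("scene",lip([.517,.1725,-.0263,0],h=h))-[270,75]+.5)*5-.5).round().astype(int)],True,c,1)
cv2.imwrite("pics/s6.png",im)
cv2.imwrite("pics/s6full.png",f[...,::-1]); print(bot.observe()["position"])
E
```

```text
[ 0.62718999 -0.03307716  0.39796764]
```

{"op": "arm_command", "data": {
  "commands": [
    [[0,1,-19],0,1],
    [[0,1,-19],0,1],
    [[0,1,-19],0,1],
    [[0,1,-19],0,1],
    [[0,0,-19],0,1],
    [[0,0,-14],0,1],
    [[-11,0,0],0,1],
    [[-11,0,0],0,1],
    [[-11,0,0],0,1],
    [[-11,0,0],0,1],
    [[-11,0,0],0,1]
  ]
}}

```text
clock: 20.8
position: [0.5697, -0.0256, 0.2894]
tool_rot: [3.142, 0.0, 3.115]
force: [0.3, -0.7, 0.0]
grip_width: 0.0001
finger_force: 0.0
```

{"op": "arm_command", "data": {
  "commands": [
    [[-11,0,0],0,1],
    [[-11,0,0],0,1],
    [[-7,0,-1],0,1],
    [[-7,0,-1],0,1],
    [[-7,0,-2],0,1],
    [[-7,0,-2],0,1],
    [[-7,0,-2],0,1],
    [[-7,0,-3],0,1],
    [[-6,0,-3],0,1],
    [[-6,0,-3],0,1]
  ]
}}

```text
clock: 21.8
position: [0.4941, -0.0256, 0.2718]
tool_rot: [-3.142, 0.0, 3.115]
force: [0.7, -0.6, 0.7]
grip_width: -0.0003
finger_force: 0.4
```

{"op": "arm_command", "data": {
  "commands": [
    [[-6,0,-4],0,1],
    [[-6,0,-4],0,1],
    [[-6,0,-4],0,1],
    [[-5,0,-5],0,1],
    [[-5,0,-5],0,1],
    [[-5,0,-5],0,1],
    [[-5,0,-5],0,1],
    [[-5,0,-6],0,1],
    [[-4,0,-6],0,1],
    [[-4,0,-6],0,1],
    [[-3,0,-6],0,1],
    [[-4,0,-7],0,1]
  ]
}}

```text
clock: 23.0
position: [0.4364, -0.0256, 0.2086]
tool_rot: [-3.142, 0.0, 3.115]
force: [0.7, 0.6, 0.6]
grip_width: 0.0005
finger_force: 0.4
```

{"op": "arm_command", "data": {
  "commands": [
    [[-2,0,-5],0,1],
    [[-2,0,-5],0,1],
    [[-1,0,-4],0,1],
    [[-1,0,-4],0,1],
    [[-1,0,-4],0,1],
    [[-1,0,-4],0,1],
    [[-1,0,-4],0,1],
    [[-1,0,-4],0,1],
    [[0,0,-4],0,1],
    [[0,0,-4],0,1],
    [[0,0,-4],0,1],
    [[0,0,-4],0,1]
  ]
}}

```text
clock: 24.2
position: [0.4266, -0.0256, 0.1587]
tool_rot: [-3.142, -0.0, 3.115]
force: [-0.4, 1.0, 0.5]
grip_width: -0.0002
finger_force: 0.4
```

{"op": "arm_command", "data": {
  "commands": [
    [[0,0,-3],0,1],
    [[0,0,-3],0,1],
    [[0,0,-3],0,1],
    [[0,0,-3],0,1],
    [[0,0,-3],0,1],
    [[0,0,-3],0,1],
    [[0,0,-3],0,1],
    [[0,0,-3],0,1],
    [[0,0,-3],0,1],
    [[0,0,-3],0,1],
    [[0,0,-3],0,1],
    [[0,0,-3],0,1],
    [[0,0,-3],0,1],
    [[0,0,-3],0,1],
    [[0,0,-3],0,1]
  ]
}}

```text
clock: 25.7
position: [0.4266, -0.0256, 0.1138]
tool_rot: [-3.142, -0.0, 3.115]
force: [-1.1, -0.0, 1.3]
grip_width: -0.0003
finger_force: 0.4
```

{"op": "arm_command", "data": {
  "commands": [
    [[0,0,-2],0,1],
    [[0,0,-2],0,1],
    [[0,0,-2],0,1],
    [[0,0,-2],0,1],
    [[0,0,-2],0,1],
    [[0,0,-2],0,1],
    [[0,0,-2],0,1],
    [[0,0,-2],0,1],
    [[0,0,-2],0,1],
    [[0,0,-2],0,1],
    [[0,0,-1],0,1],
    [[0,0,-1],0,1],
    [[0,0,-1],0,1],
    [[0,0,-1],0,1]
  ]
}}

```text
clock: 27.1
position: [0.4266, -0.0256, 0.09]
tool_rot: [-3.142, -0.0, 3.115]
force: [0.5, -0.3, 1.0]
grip_width: -0.0001
finger_force: 0.3
```

{"op": "arm_command", "data": {
  "commands": [
    [[0,0,-1],0,1],
    [[0,0,-1],0,1],
    [[0,0,-1],0,1],
    [[0,0,-1],0,1],
    [[0,0,-1],0,1],
    [[0,0,-1],0,1],
    [[0,0,-0.5],0,1],
    [[0,0,-0.5],0,1]
  ]
}}

```text
clock: 27.9
position: [0.4266, -0.0256, 0.0831]
tool_rot: [-3.142, 0.0, 3.115]
force: [1.1, -0.0, 1.2]
grip_width: -0.0001
finger_force: 0.3
```

{"op": "arm_command", "data": {
  "commands": [
    [[0,0,-0.5],0,1],
    [[0,0,-0.5],0,1],
    [[0,0,-0.5],0,1],
    [[0,0,-0.5],0,1]
  ]
}}

```text
clock: 28.3
position: [0.4266, -0.0256, 0.0811]
tool_rot: [-3.142, 0.0, 3.115]
force: [0.1, -0.8, -0.5]
grip_width: -0.0002
finger_force: 0.3
```

{"op": "arm_command", "data": {
  "commands": [
    [[0,0,-0.5],0,1],
    [[0,0,-0.5],0,1],
    [[0,0,-0.5],0,1],
    [[0,0,-0.5],0,1]
  ]
}}

```text
clock: 28.7
position: [0.4266, -0.0256, 0.0791]
tool_rot: [-3.142, 0.0, 3.115]
force: [0.3, 0.1, 0.9]
grip_width: -0.0001
finger_force: 0.4
```

{"op": "arm_command", "data": {
  "commands": [
    [[0,0,-0.5],0,1],
    [[0,0,-0.5],0,1]
  ]
}}

```text
clock: 28.9
position: [0.4267, -0.0256, 0.0782]
tool_rot: [3.142, 0.0, 3.115]
force: [-1.3, 0.6, 10.3]
grip_width: -0.0005
finger_force: 5.2
```

{"op": "arm_command", "data": {
  "commands": [
    [[0,0,-0.5],0,1],
    [[0,0,0],0,1]
  ]
}}

```text
clock: 29.1
position: [0.4268, -0.0256, 0.078]
tool_rot: [3.141, 0.001, 3.115]
force: [-2.3, 0.1, 16.5]
grip_width: -0.0002
finger_force: 8.0
```

{"op": "arm_command", "data": {
  "commands": [
    [[0,0,2],0,1],
    [[0,0,4],0,1],
    [[0,0,10],0,1],
    [[0,0,18],0,1],
    [[0,0,18],0,1],
    [[0,0,18],0,1],
    [[0,0,18],0,1],
    [[0,0,18],0,1],
    [[0,0,18],0,1],
    [[0,0,18],0,1],
    [[0,0,18],0,1],
    [[0,0,18],0,1],
    [[0,0,18],0,1],
    [[0,0,18],0,1],
    [[0,0,18],0,1],
    [[0,0,18],0,1],
    [[0,0,18],0,1],
    [[0,0,18],0,1],
    [[0,0,18],0,1],
    [[0,0,18],0,1]
  ]
}}

```text
clock: 31.1
position: [0.426, -0.0258, 0.401]
tool_rot: [3.142, 0.0, 3.114]
force: [0.0, -0.3, 0.9]
grip_width: -0.0001
finger_force: 0.0
```

{"op": "arm_command", "data": {
  "commands": [
    [[10,25,0],0,1],
    [[10,25,0],0,1],
    [[10,25,0],0,1],
    [[10,25,0],0,1],
    [[0,25,0],0,1],
    [[0,25,0],0,1],
    [[0,25,0],0,1],
    [[0,25,0],0,1],
    [[0,25,0],0,1],
    [[0,25,0],0,1],
    [[-5,25,0],0,1],
    [[-5,25,0],0,1],
    [[-5,25,0],0,1],
    [[-5,25,0],0,1],
    [[-5,25,0],0,1],
    [[-5,25,0],0,1],
    [[0,0,0],0,1],
    [[0,0,0],0,1]
  ]
}}

```text
clock: 32.9
position: [0.4363, 0.3742, 0.3999]
tool_rot: [-3.141, 0.0, 3.115]
force: [-0.6, -0.6, 0.3]
grip_width: 0.0001
finger_force: 0.0
```

```bash
python3 - <<'E'
from ov import *
f=grab_frame("scene")["image"]; k=4; im=cv2.resize(f[70:215,265:400,::-1],None,fx=k,fy=k,interpolation=3); raw=im.copy()
for p in ([.517,.1725,-.0263],[.5019,-.0285,-.0271]):
  for h,c in((0,(0,255,0)),(.016,(255,0,0))):
    u=((proj("scene",lip([*p,0],h=h))-[265,70]+.5)*k-.5).round().astype(int); cv2.polylines(im,[u[1:3]],False,c,1)
t=grab_frame("top")["image"][140:250,160:430,::-1]; t=cv2.resize(t,(540,220),interpolation=3)
r=np.zeros((580,790,3),np.uint8); r[:,:540]=im[:580]; r[:110,540:]=cv2.resize(t,(250,110))
r[120:120+260,540:]=cv2.resize(raw,(250,260)); a=cv2.resize(cv2.imread("pics/s6.png")[50:220,20:270],(250,170)); r[400:570,540:]=a
cv2.imwrite("pics/fin.png",r); print(bot.observe()["position"],bot.observe()["clock"])
E
```

```text
[0.43683248 0.37344959 0.40005436] 33.0
```

View pics/fin.png

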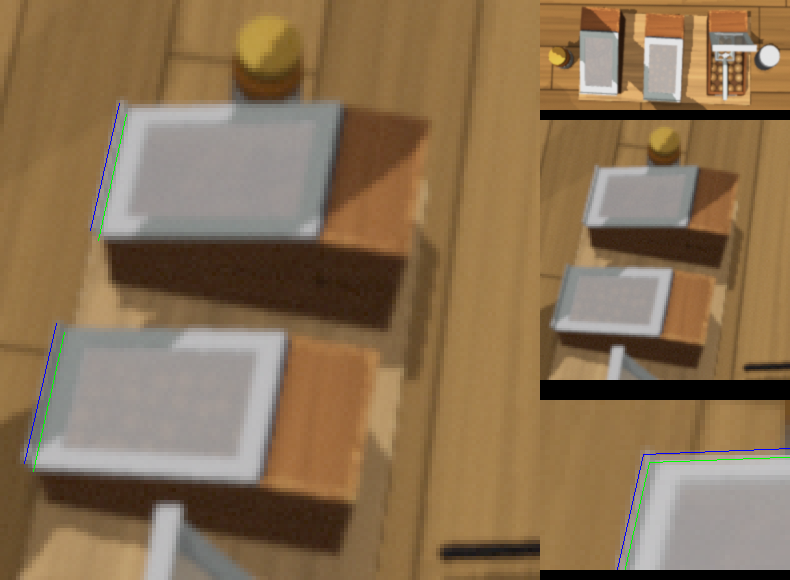

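The final picture shows both lips on their predicted shut lines, at (95,230) and (30,465). The right bin is still open with its scoop in it, and the jar and tin are where they were. The arm is clear of everything, so I'm handing in.

```bash
python3 -c "
from workcell import ticket
print(ticket.job_done())"
```

```text
the job is handed in; nothing more can be done
None
```

The date and hazelnut flaps were eased fully shut; the walnut bin was left open with its scoop in place, and the jar and tin were not disturbed. The job was handed in at about 33 s of the 51 s allowed; no result came back. The fingertips pressed with about 42 N as the date flap reached its stop.

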